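Brace the tea caddy and unscrew its cap

ROBOT

A 7-joint arm with a two-finger parallel gripper is mounted at the origin on the work surface. World frame = base frame: x ahead of the robot, y to its left, z up, the work surface at z = 0. Lengths are in m, angles in rad, forces in N, time in s.
With the tool pointing down it reaches from about 0.425 to 0.875 m from the base axis. Payload 4.7 kg.
Tool frame: the origin (TCP) lies at the very end of the fingers, on their centre line; the grasp point (between the pads) lies 19 mm behind it; x points along the fingers, z is the direction in which the jaws open and shut, and the axes are right-handed (so a half turn about x gives the same grasp; the last joint's range is limited). The gripper opens to 87 mm and grips with 3 to 60 N. Pads are 19 mm wide; open, the fingers measure 117 mm over their backs; the gripper's body (75 mm by 190 mm) begins 51 mm behind the grasp point.
Start: joints at [1.269, 0.321, -0.07, 1.45, 0.023, 1.371, -0.057], TCP at [0.202, -0.618, 0.223] pointing down, gripper open.
Joint ranges: [-2.86, 2.86], [-0.3, 2.09], [-1.38, 1.24], [0.06, 2.45], [-1.56, 4.7], [0.09, 2.05], [-2.69, 2.69]. Speed limits (rad/s): [2.57, 2.57, 3.14, 3.14, 3.14, 3.14, 3.14].

INTERFACE

Orientations are given as a rotation vector (axis times angle).
In Python, from bench import telemetry, viewer, workorder gives the robot as it stands.
- The arm moves only by the shell command python3 -m creep 'ROWS' [FORCE]. ROWS is JSON, a list of rows, each an object of numbers: "fingers": the opening, from 0 (shut) to 1 (fully open); "x", "y", "z": the shift along the tool's x, y, z in units of 40 mm (1.0 is 40 mm); "twist": the turn about the tool's x in units of 5 degrees (1.0 is 5 degrees). In form: [{"fingers": .., "x": .., "y": .., "z": .., "twist": ..}, ...]. A call has 1 to 20 rows; each row is the pose to reach, as a shift and turn from the pose commanded when the call began, along the tool's axes at that moment; what a row does not reach only later rows make up. A row lasts 1/12 s, in which the tool goes at most 41.7 mm and 7.16 degrees, less where a joint would pass 70% of its speed; a pose out of reach is approached as far as the arm can. A call with a gripper value outside its range is refused whole. The fingers move at their own pace and stop on an object; FORCE is the grip in N (left out, the last holds). Time passes only in rows, so rows that repeat a pose let the fingers close. It gives the time, the measured TCP pose, the force and the opening at its end, in the units of the state.
- telemetry.get_state(): the state, without advancing time (a new reading comes with each control period).
- viewer.get_image(name): name is "side" or "top" or "wrist"; returns a dict with "pixels" (384x512x3 uint8, red, green, blue), "z_map" (384x512 float32, m along the optical axis (not along the pixel's ray), 0 where there is no reading), "K" (3x3 intrinsics, pixels), "xyz" and "attitude" of the camera in the world. Camera axes: x right, y up, looking along -z (the intrinsics and any distortion apply to the point x, -y, -z); pixel columns grow to the right and rows downward; lengths in m; the calibration is good to about 2 mm. The wrist camera is an equidistant fisheye: a pixel r from the principal point sees the ray r / f radians off the axis. A picture is of the moment at which its call begins.
- workorder.close_job(): hands the job in, once; it reports no verdict.
The state is a dict: "time": time; "joint_positions": joint angles; "qd": joint speeds; "joint_torque": joint torques, N m; "position": TCP position; "tool_rot": TCP orientation; "ft_force": force on the tool from outside, world axes, zero at the start; "torque": the same for the moment, N m; "grip_width": opening from 0.0 (shut) to 1.0 (fully open).
Only numpy, scipy, OpenCV 4.12 (cv2) and the standard library are available. Lean on these libraries where they do the work, as an engineer would, in place of code of your own. Each camera call takes 0.05 s, during which the arm holds its last target.

TASK

Stand the square screw-capped tea caddy fully home in the square socket of the maple bracing block, cap still on. With the block keeping the caddy from turning, unscrew the tight cap anticlockwise (about a fifth of a turn) until its threads come free, then raise it straight up and finish while still holding it in the gripper, level and about a centimetre clear above the caddy's mouth. The caddy must stay seated in the block, and the other things on the table are left where they are.

Things in the scene. Friction and masses are not known exactly. Their poses are not given: they have to be found in the camera images.
- caddy: loose stoneware tea caddy, about 0.5 kg: upright square body 62 x 62 mm, 54 mm tall, then a round neck 54 mm across up to the rim at 68 mm; 92 mm tall with the cap, which starts screwed on so tightly (0.2 to 0.4 N m) that the caddy can be carried by it, and turns along with it unless braced. Origin: centre of the underside; z up, x and y square to the sides
- cap: the caddy's round dark wooden cap, 0.09 kg: ribbed grip disc 57 mm across, 24 mm tall, on the rim; under it a 14 mm plug with three thread lugs, pushed up by a sprung disc. Origin: centre of the disc's underside, z up; screwed on, its x lies along the caddy's x. Turned anticlockwise from above (+z) in the caddy it rises 3.4 mm in 1.0 rad; free to lift out from 1.0 to 1.6 rad, then a hard stop
- caddy_mouth (a point): centre of the caddy's rim, 68 mm above the caddy's foot
- cap_foot (a point): centre of the lower end of the cap's plug, 14 mm below the cap's origin
- cap_top (a point): centre of the cap's flat top, 24 mm above the cap's origin
- nest: bracing block fixed to the table: pale maple, 105 x 105 x 30 mm high, square socket 67 x 67 mm, 22 mm deep, 4 mm chamfer at its mouth, sides along its own x and y (the caddy fits in any quarter turn, with 2.5 mm of play each side, turning up to 0.08 rad either way before it is held). Origin: centre of the underside, z up
- nest_floor (a point): centre of the socket's floor, 8 mm above the table, where the caddy's foot rests; axes as the block's
- bowl: bystander: blue-glazed tea bowl, 116 mm across, 72 mm tall; origin centre of the underside
- whisk_holder: bystander: black ceramic whisk holder with a bamboo whisk on it, 66 mm across, 125 mm tall; origin centre of the underside
- tin: bystander: plain cylindrical tin caddy, 74 mm across, 96 mm tall; origin centre of the underside
- round_jar: bystander: round dark wooden tea jar, 70 mm across, 68 mm tall; origin centre of the underside
- scoop: bystander: bamboo tea scoop lying flat, about 185 mm long along its x, 13 mm wide, under 10 mm high; origin under the middle of its shaft
- cup: bystander: white cup, 72 mm across, 60 mm tall; origin centre of the underside
- dish: bystander: small earthenware dish, 90 mm across, 16 mm tall; origin centre of the underside
Not all that is in view belongs to the job. Leave any blue or turquoise look-alike of the cap alone.

How it is judged:
By the outcome, as a careful person would: the job done as asked, in the order asked, and still so for the second after the job is handed in, while the arm keeps its last pose, push and grip.
It also fails if it takes over 56 s, if anything falls off the work surface, if the arm or the gripper's body presses on something with over 40 N, if the wrist force passes 120 N, or if a joint passes its speed limit or range.

## Working session

There is one attempt and no reset: what is moved stays moved. The work goes in short steps, Python scripts to look and compute and a shell command to move; the robot and the scene stay as the last step left them, time stands still between calls to the robot, and variables do not carry over. Pictures are saved under pics/ and viewed, and the job is handed in when it is done.

```bash
ls; mkdir -p pics
python3 - <<'E'
from bench import telemetry, viewer
import cv2
s=telemetry.get_state()
for k,v in s.items(): print(k,v)
for n in ("top","side","wrist"):
    d=viewer.get_image(n); cv2.imwrite(f"pics/{n}0.png",d["pixels"][:,:,::-1]); print(n,d["K"],d["xyz"],d["attitude"],[k for k in d])
E
```

```text
pics
time 0.0
joint_positions [ 1.26911917  0.32183914 -0.07006376  1.45169856  0.0226173   1.37080726
 -0.05690676]
qd [ 1.22627951e-03  1.07135857e-03  9.12609617e-04 -1.13969480e-03
 -9.57125047e-05  3.28713831e-04  2.02779005e-03]
joint_torque [ 3.51922199e-04 -4.91285491e+01 -4.03824449e-01 -3.12525880e+01
 -6.40320126e-02  4.37951123e-02  1.70802819e-04]
position [ 0.2016175  -0.61734133  0.22143906]
tool_rot [ 0.97461081  1.34390702 -0.97286651]
ft_force [ 0.43197906 -0.04016012 -0.01825609]
torque [ 0.03924686 -0.01411317  0.01322411]
grip_width 0.9963759741245689
top [[475.10425583   0.         251.09814341]
 [  0.         475.10425583 188.88724715]
 [  0.           0.           1.        ]] [0.40210236 0.00400586 1.30198937] [ 0.11502657 -0.10852687 -1.55814115] ['pixels', 'z_map', 'K', 'xyz', 'attitude']
side [[374.42509903   0.         253.52581305]
 [  0.         374.42509903 188.0359504 ]
 [  0.           0.           1.        ]] [0.42558058 0.91976344 0.77753277] [ 0.08112296 -1.32662948 -2.67734935] ['pixels', 'z_map', 'K', 'xyz', 'attitude']
wrist [[297.31863964   0.         260.35948286]
 [  0.         297.31863964 192.54638803]
 [  0.           0.           1.        ]] [ 0.27443237 -0.59567785  0.38424904] [-0.24043669  0.17804635 -1.24511598] ['pixels', 'z_map', 'K', 'xyz', 'attitude']
```

View pics/top0.png

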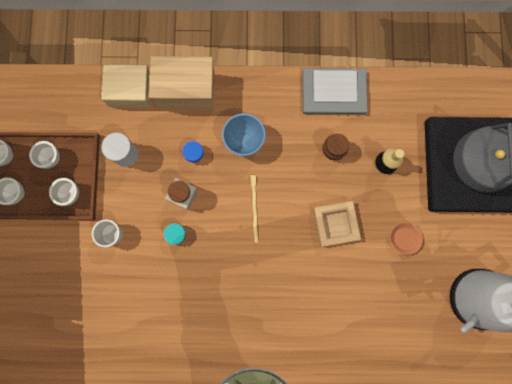

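View pics/side0.png

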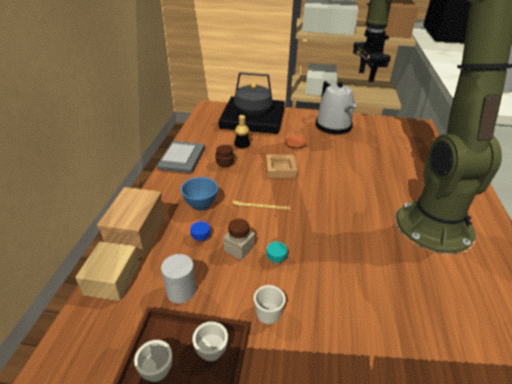

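View pics/wrist0.png

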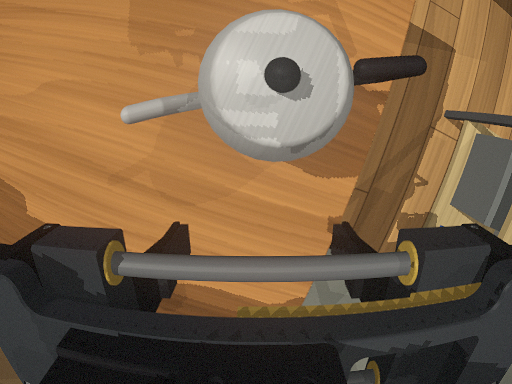

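Top view: the square grey body with a dark round cap is at (180,193). The possible confusions are the round dark jar at (336,147), the blue cap at (193,152), the turquoise cap at (174,234), the tin at (117,147) and the whisk holder at (388,162). By its description the caddy is (180,193), and the nest is the pale square at (338,224). Next I'll check both in close crops and measure them.

```bash
cat > h.py <<'E'
import numpy as np, cv2
from scipy.spatial.transform import Rotation as R
from bench import telemetry, viewer
def cloud(d):
    K=d["K"];z=d["z_map"];v,u=np.mgrid[0:z.shape[0],0:z.shape[1]]
    p=np.stack([(u-K[0,2])/K[0,0]*z,-(v-K[1,2])/K[1,1]*z,-z],-1)
    return p@R.from_rotvec(d["attitude"]).as_matrix().T+d["xyz"]
def show(a,n,f=6):
    cv2.imwrite(n,cv2.resize(a[:,:,::-1],None,fx=f,fy=f,interpolation=cv2.INTER_CUBIC))
def rect(P):
    r=cv2.minAreaRect((P[:,:2]*1000).astype(np.float32)); return r
E
python3 - <<'E'
from h import *
d=viewer.get_image("top");P=cloud(d);im=d["pixels"]
a=im[160:225,145:215];b=im[190:255,305:375]
show(np.hstack([a,b]),"pics/crop1.png",5)
def reg(r0,r1,c0,c1,z0,z1):
    Q=P[r0:r1,c0:c1].reshape(-1,3); m=(d["z_map"][r0:r1,c0:c1].ravel()>0)&(Q[:,2]>z0)&(Q[:,2]<z1); return Q[m]
print("table",np.median(P[280:320,150:300,2]))
for n,r in dict(cap=(170,215,155,205,.08,.10),body=(170,215,155,205,.03,.062),nest=(195,255,308,370,.02,.04),floor=(195,255,308,370,.003,.014)).items():
    Q=reg(*r); c,s,ang=rect(Q); print(n,len(Q),Q.mean(0),c,s,ang,np.median(Q[:,2]))
d=viewer.get_image("side");P=cloud(d)
for n,r in dict(cap=(210,262,215,262,.08,.11),body=(210,262,215,262,.01,.06),nest=(145,185,258,302,.02,.04)).items():
    Q=reg(*r); c,s,ang=rect(Q); print(n,len(Q),Q.mean(0),c,s,ang,np.median(Q[:,2]))
E
```

```text
table -0.00011047931834018421
cap 383 [0.56964344 0.19631102 0.09183949] (570.020263671875, 196.84620666503906) (55.45880126953125, 54.32279586791992) 63.50975799560547 0.09201037235711662
body 194 [0.56056514 0.18639021 0.05185515] (570.033447265625, 196.94032287597656) (62.501014709472656, 62.059261322021484) 65.47284698486328 0.0533310295344932
nest 944 [ 0.49495468 -0.22173278  0.02983013] (495.47406005859375, -221.36380004882812) (105.13434600830078, 105.77880859375) 10.47629451751709 0.029916524095020658
floor 959 [ 0.49326107 -0.22594951  0.00704148] (493.18719482421875, -229.93313598632812) (161.11373901367188, 170.7769012451172) 0.5458433032035828 0.006792597593439531
cap 301 [0.5686344  0.20572291 0.09035567] (569.4343872070312, 201.18214416503906) (56.11076736450195, 55.37336730957031) 11.635380744934082 0.09138996006474565
body 473 [0.56569715 0.21987581 0.03864123] (570.7159423828125, 200.8441619873047) (65.20152282714844, 65.72044372558594) 65.65013122558594 0.041400487676584774
nest 377 [ 0.49513501 -0.21392394  0.02761696] (495.8436279296875, -218.99850463867188) (105.28007507324219, 115.74835968017578) 10.707446098327637 0.028174315105169545
```

View pics/crop1.png

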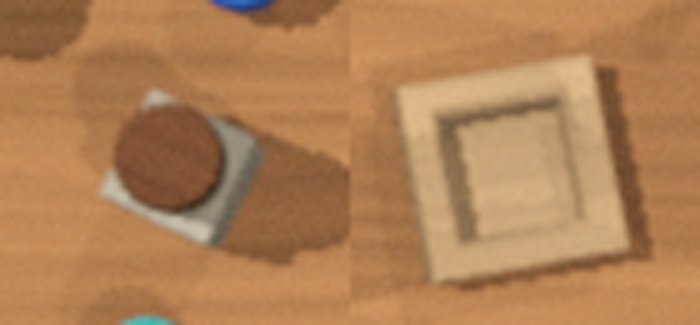

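The crops show the dark brown wooden disc on the square grey body, with its cap at about (170,155) in the left half. They also show the empty maple socket at about (515,170) in the right half. The choice is confirmed: caddy at (0.570, 0.197) with yaw 65.5° (mod 90), nest at (0.4955, -0.2214) with yaw 10.5°. Next I'll work out the tool axes and the first move.

```bash
cat >> h.py <<'E'
def tool():
    s=telemetry.get_state(); M=R.from_rotvec(s["tool_rot"]).as_matrix()
    return s,M
def to(target):
    s,M=tool(); p=np.array(s["position"]); t=np.array(target); 
    u=M.T@(t-p)/0.04; print("pos",p.round(4),"units x,y,z",u.round(2)); return u
def rep():
    s,M=tool(); print("t",round(s["time"],2),"pos",np.round(s["position"],4),"x",M[:,0].round(3),"zyaw",np.degrees(np.arctan2(M[1,2],M[0,2])).round(2),"q",np.round(s["joint_positions"],2),"F",np.round(s["ft_force"],1),"T",np.round(s["torque"],2),"g",round(s["grip_width"],3))
E
python3 - <<'E'
from h import *
rep(); print(tool()[1].round(3)); to([.5,-.22,.24]); to([.57,.197,.24]);
E
```

```text
t 0.25 pos [ 0.2018 -0.6176  0.2221] x [-0.     0.001 -1.   ] zyaw -71.91 q [ 1.27  0.32 -0.07  1.45  0.02  1.37 -0.06] F [ 0.3 -0.3  0.2] T [ 0.04 -0.01  0.03] g 1.0
[[-0.     0.951  0.311]
 [ 0.001  0.311 -0.951]
 [-1.    -0.    -0.001]]
pos [ 0.2018 -0.6176  0.2221] units x,y,z [-0.44 10.17 -7.13]
pos [ 0.2018 -0.6176  0.2221] units x,y,z [ -0.44  15.08 -16.5 ]
```

```bash
python3 -m creep '[{"fingers":1,"x":-0.44,"y":10.2,"z":-7.1,"twist":0},{"fingers":1,"x":-0.44,"y":10.2,"z":-7.1,"twist":0},{"fingers":1,"x":-0.44,"y":10.2,"z":-7.1,"twist":0},{"fingers":1,"x":-0.44,"y":10.2,"z":-7.1,"twist":0},{"fingers":1,"x":-0.44,"y":10.2,"z":-7.1,"twist":0},{"fingers":1,"x":-0.44,"y":10.2,"z":-7.1,"twist":0},{"fingers":1,"x":-0.44,"y":10.2,"z":-7.1,"twist":0},{"fingers":1,"x":-0.44,"y":10.2,"z":-7.1,"twist":0},{"fingers":1,"x":-0.44,"y":10.2,"z":-7.1,"twist":0},{"fingers":1,"x":-0.44,"y":10.2,"z":-7.1,"twist":0},{"fingers":1,"x":-0.44,"y":10.2,"z":-7.1,"twist":0},{"fingers":1,"x":-0.44,"y":10.2,"z":-7.1,"twist":0},{"fingers":1,"x":-0.44,"y":10.2,"z":-7.1,"twist":0}]' 30; python3 -c "
from h import *
rep();to([.57,.197,.18])"
```

```text
time: 1.33
position: [0.5066, -0.2114, 0.2409]
tool_rot: [0.968, 1.346, -0.958]
ft_force: [-0.0, 2.3, 0.4]
grip_width: 0.997
t 1.33 pos [ 0.5066 -0.2114  0.2409] x [ 0.004  0.004 -1.   ] zyaw -71.14 q [ 0.76  0.12 -0.44  1.67  0.05  1.36 -0.93] F [-0.   2.3  0.4] T [ 0.04  0.02 -0.01] g 0.997
pos [ 0.5066 -0.2114  0.2409] units x,y,z [ 1.57  4.79 -9.15]
```

```bash
python3 -m creep '[{"fingers":1,"x":0.5,"y":4.8,"z":-9.15,"twist":0},{"fingers":1,"x":0.5,"y":4.8,"z":-9.15,"twist":0},{"fingers":1,"x":0.5,"y":4.8,"z":-9.15,"twist":0},{"fingers":1,"x":0.5,"y":4.8,"z":-9.15,"twist":0},{"fingers":1,"x":0.5,"y":4.8,"z":-9.15,"twist":0},{"fingers":1,"x":0.5,"y":4.8,"z":-9.15,"twist":0},{"fingers":1,"x":0.5,"y":4.8,"z":-9.15,"twist":0},{"fingers":1,"x":0.5,"y":4.8,"z":-9.15,"twist":0},{"fingers":1,"x":0.5,"y":4.8,"z":-9.15,"twist":0},{"fingers":1,"x":1.5,"y":4.8,"z":-9.15,"twist":0},{"fingers":1,"x":1.5,"y":4.8,"z":-9.15,"twist":0},{"fingers":1,"x":1.5,"y":4.8,"z":-9.15,"twist":0},{"fingers":1,"x":1.5,"y":4.8,"z":-9.15,"twist":0},{"fingers":1,"x":1.5,"y":4.8,"z":-9.15,"twist":0}]'
python3 - <<'E'
from h import *
rep();to([.57,.197,.061])
d=viewer.get_image("wrist"); show(d["pixels"],"pics/w1.png",1.5)
E
```

```text
time: 2.5
position: [0.5712, 0.1842, 0.1808]
tool_rot: [0.975, 1.34, -0.976]
ft_force: [0.1, -0.6, 0.5]
grip_width: 0.999
t 2.5 pos [0.5712 0.1842 0.1808] x [ 0.001 -0.001 -1.   ] zyaw -72.05 q [ 0.23  0.31 -0.71  1.62  0.21  1.29 -1.77] F [ 0.1 -0.6  0.5] T [ 0.   -0.04 -0.05] g 0.999
pos [0.5712 0.1842 0.1808] units x,y,z [ 2.99  0.07 -0.32]
```

View pics/w1.png

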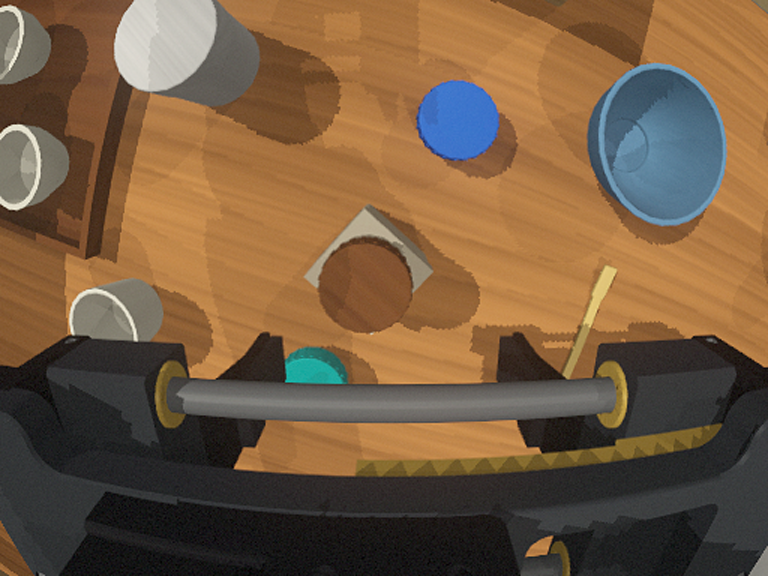

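The wrist view shows the cap at (365,285), slightly left of the fingers' mid-line at about 390. That fits the 13 mm still to go. I'll take a wrist-camera measurement of the cap to cross-check.

```bash
cat >> h.py <<'E'
def fcloud(d):
    K=d["K"];z=d["z_map"];v,u=np.mgrid[0:z.shape[0],0:z.shape[1]]
    a=(u-K[0,2])/K[0,0];b=(v-K[1,2])/K[1,1];th=np.hypot(a,b)+1e-9;t=np.tan(np.minimum(th,1.4))/th
    p=np.stack([a*t*z,-b*t*z,-z],-1)
    return p@R.from_rotvec(d["attitude"]).as_matrix().T+d["xyz"]
E
python3 - <<'E'
from h import *
d=viewer.get_image("wrist");P=fcloud(d)
Q=P[130:225,195:295].reshape(-1,3);Q=Q[d["z_map"][130:225,195:295].ravel()>0]
print("table",np.median(P[60:120,180:250,2]))
for z0,z1 in((.083,.1),(.04,.06)):
    q=Q[(Q[:,2]>z0)&(Q[:,2]<z1)];print(len(q),cv2.minEnclosingCircle((q[:,:2]*1000).astype(np.float32)),rect(q),np.median(q[:,2]))
rep();to([.57,.197,.061])
E
```

```text
table 0.0005621669251443806
3077 ((570.3875732421875, 198.67237854003906), 28.757919311523438) ((571.0012817382812, 198.3105010986328), (56.26992416381836, 56.63501739501953), 5.11214542388916) 0.09297035523627906
1008 ((570.0584106445312, 198.46884155273438), 43.79850387573242) ((570.4497680664062, 198.64083862304688), (62.564640045166016, 62.747528076171875), 65.30156707763672) 0.054450395779634064
t 2.6 pos [0.5715 0.1841 0.1813] x [ 0.002 -0.001 -1.   ] zyaw -72.1 q [ 0.23  0.31 -0.71  1.62  0.21  1.29 -1.77] F [ 0.3 -0.8 -0.2] T [ 0.01 -0.04 -0.  ] g 1.0
pos [0.5715 0.1841 0.1813] units x,y,z [ 3.01  0.06 -0.32]
```

```bash
python3 -m creep '[{"fingers":1,"x":0,"y":0.07,"z":-0.34,"twist":0},{"fingers":1,"x":0,"y":0.07,"z":-0.34,"twist":0},{"fingers":1,"x":0.8,"y":0.07,"z":-0.34,"twist":0},{"fingers":1,"x":1.5,"y":0.07,"z":-0.34,"twist":0},{"fingers":1,"x":2.1,"y":0.07,"z":-0.34,"twist":0},{"fingers":1,"x":2.6,"y":0.07,"z":-0.34,"twist":0},{"fingers":1,"x":2.9,"y":0.07,"z":-0.34,"twist":0},{"fingers":1,"x":3.0,"y":0.07,"z":-0.34,"twist":0},{"fingers":1,"x":3.0,"y":0.07,"z":-0.34,"twist":0},{"fingers":1,"x":3.0,"y":0.07,"z":-0.34,"twist":0}]' 30
python3 - <<'E'
from h import *
rep();to([.5702,.1978,.061])
d=viewer.get_image("side"); show(d["pixels"][180:300,170:330],"pics/s1.png",5)
E
```

```text
time: 3.43
position: [0.5697, 0.2001, 0.0614]
tool_rot: [0.975, 1.341, -0.972]
ft_force: [0.6, -0.1, 0.7]
grip_width: 1.003
t 3.43 pos [0.5697 0.2001 0.0614] x [ 0.002  0.    -1.   ] zyaw -71.93 q [ 0.17  0.44 -0.68  1.73  0.31  1.08 -1.86] F [ 0.6 -0.1  0.7] T [ 0.04 -0.01 -0.03] g 1.003
pos [0.5697 0.2001 0.0614] units x,y,z [ 0.01 -0.01  0.06]
```

View pics/s1.png

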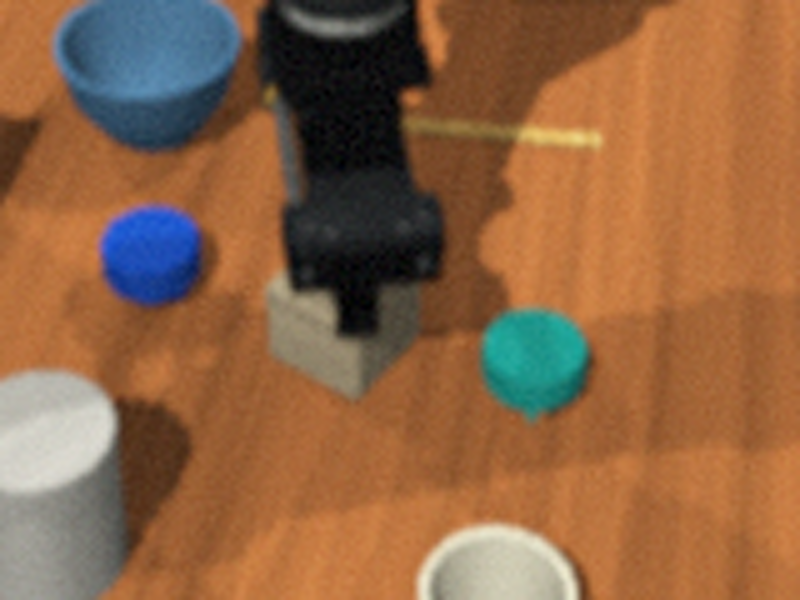

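The side crop shows the fingers straddling the cap at about (355,250), with the tips just above the body's shoulder. Closing now.

```bash
python3 -m creep '[{"fingers":0.8,"x":0,"y":0,"z":0.04,"twist":0},{"fingers":0.7,"x":0,"y":0,"z":0.04,"twist":0},{"fingers":0.6,"x":0,"y":0,"z":0.04,"twist":0},{"fingers":0.5,"x":0,"y":0,"z":0.04,"twist":0},{"fingers":0.5,"x":0,"y":0,"z":0.04,"twist":0},{"fingers":0.5,"x":0,"y":0,"z":0.04,"twist":0},{"fingers":0.5,"x":0,"y":0,"z":0.04,"twist":0},{"fingers":0.5,"x":0,"y":0,"z":0.04,"twist":0}]' 40; python3 -c "
from h import *
rep()"
```

```text
time: 4.15
position: [0.569, 0.1995, 0.0603]
tool_rot: [0.974, 1.343, -0.973]
ft_force: [-0.4, 1.9, 0.6]
grip_width: 0.632
t 4.15 pos [0.569  0.1995 0.0603] x [-0.     0.001 -1.   ] zyaw -71.87 q [ 0.18  0.44 -0.68  1.73  0.31  1.08 -1.86] F [-0.4  1.9  0.6] T [0.42 0.18 0.02] g 0.632
```

```bash
python3 -m creep '[{"fingers":0.5,"x":-0.2,"y":0,"z":0,"twist":0},{"fingers":0.5,"x":-0.6,"y":0,"z":0,"twist":0},{"fingers":0.5,"x":-1.2,"y":0,"z":0,"twist":0},{"fingers":0.5,"x":-1.8,"y":0,"z":0,"twist":0},{"fingers":0.5,"x":-2.4,"y":0,"z":0,"twist":0},{"fingers":0.5,"x":-2.6,"y":0,"z":0,"twist":0},{"fingers":0.5,"x":-2.6,"y":0,"z":0,"twist":0}]' 40
python3 - <<'E'
from h import *
rep();to([.4955,-.2214,.165])
d=viewer.get_image("side"); show(d["pixels"][140:300,150:350],"pics/s2.png",4)
d=viewer.get_image("wrist"); show(d["pixels"],"pics/w2.png",1.5)
E
```

```text
time: 4.73
position: [0.5702, 0.1986, 0.1658]
tool_rot: [0.975, 1.34, -0.972]
ft_force: [0.5, 0.3, -6.9]
grip_width: 0.628
t 4.73 pos [0.5702 0.1986 0.1658] x [ 0.003  0.    -1.   ] zyaw -71.93 q [ 0.21  0.33 -0.72  1.63  0.23  1.26 -1.81] F [ 0.5  0.3 -6.9] T [ 0.05 -0.08 -0.01] g 0.628
pos [0.5702 0.1986 0.1658] units x,y,z [ 0.01 -5.03  9.4 ]
```

View pics/s2.png

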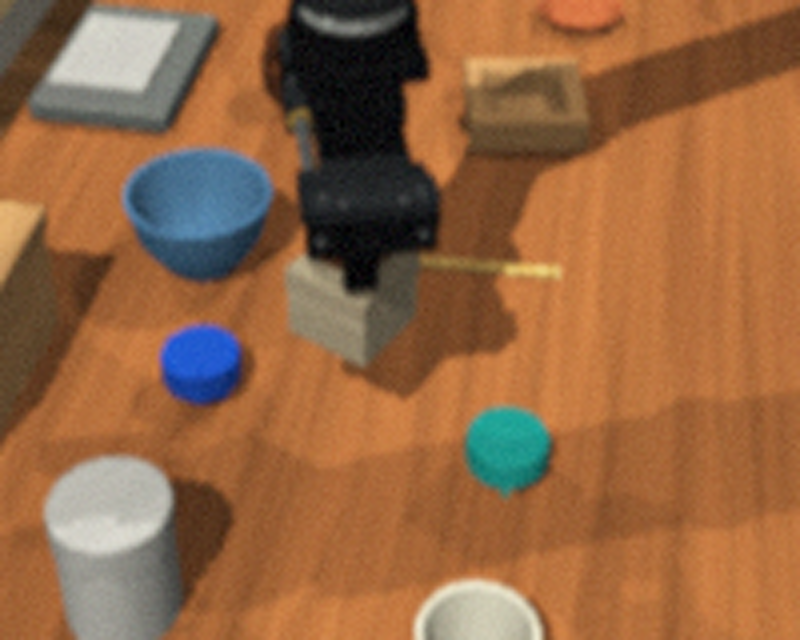

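View pics/w2.png

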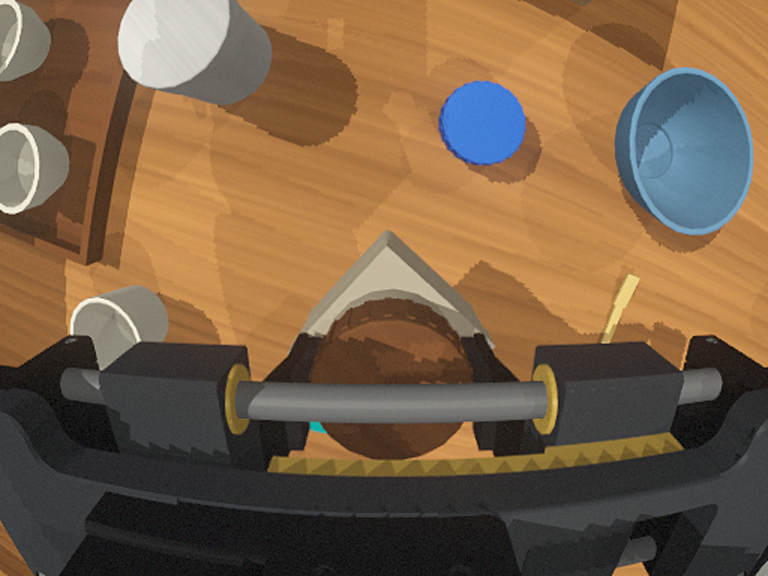

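The caddy hangs level by the cap: in the wrist view the cap is at (390,380) between the pads with the body below, and the weight reads 6.9 N. Next I'll carry it over the nest and turn it +35°, which is twist -7.

```bash
python3 -m creep '[{"fingers":0.5,"x":0,"y":-0.5,"z":0.94,"twist":-1},{"fingers":0.5,"x":0,"y":-1,"z":1.9,"twist":-2},{"fingers":0.5,"x":0,"y":-1.5,"z":2.8,"twist":-3},{"fingers":0.5,"x":0,"y":-2,"z":3.76,"twist":-4},{"fingers":0.5,"x":0,"y":-2.5,"z":4.7,"twist":-5},{"fingers":0.5,"x":0,"y":-3,"z":5.6,"twist":-6},{"fingers":0.5,"x":0,"y":-3.5,"z":6.6,"twist":-7},{"fingers":0.5,"x":0,"y":-4,"z":7.5,"twist":-7},{"fingers":0.5,"x":0,"y":-4.5,"z":8.4,"twist":-7},{"fingers":0.5,"x":0,"y":-4.8,"z":9.0,"twist":-7},{"fingers":0.5,"x":0,"y":-5.03,"z":9.4,"twist":-7},{"fingers":0.5,"x":0,"y":-5.03,"z":9.4,"twist":-7},{"fingers":0.5,"x":0,"y":-5.03,"z":9.4,"twist":-7},{"fingers":0.5,"x":0,"y":-5.03,"z":9.4,"twist":-7},{"fingers":0.5,"x":0,"y":-5.03,"z":9.4,"twist":-7}]' 40
python3 - <<'E'
from h import *
rep();to([.4955,-.2214,.1])
d=viewer.get_image("side"); P=cloud(d);show(d["pixels"][90:200,220:350],"pics/s3.png",5)
d=viewer.get_image("wrist"); show(d["pixels"],"pics/w3.png",1.5)
d=viewer.get_image("top"); show(d["pixels"][150:290,250:430],"pics/t3.png",4)
E
```

```text
time: 6.08
position: [0.4946, -0.2193, 0.163]
tool_rot: [0.503, 1.514, -0.502]
ft_force: [0.7, 0.3, -7.5]
grip_width: 0.631
t 6.08 pos [ 0.4946 -0.2193  0.163 ] x [-0.002  0.002 -1.   ] zyaw -36.76 q [ 0.88  0.17 -0.56  1.78  0.09  1.22 -0.35] F [ 0.7  0.3 -7.5] T [-0.   -0.1  -0.01] g 0.631
pos [ 0.4946 -0.2193  0.163 ] units x,y,z [ 1.57 -0.03  0.05]
```

View pics/s3.png

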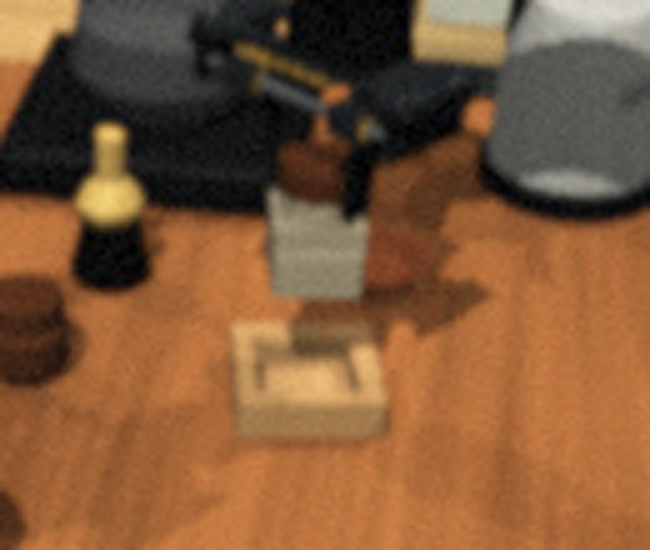

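View pics/w3.png

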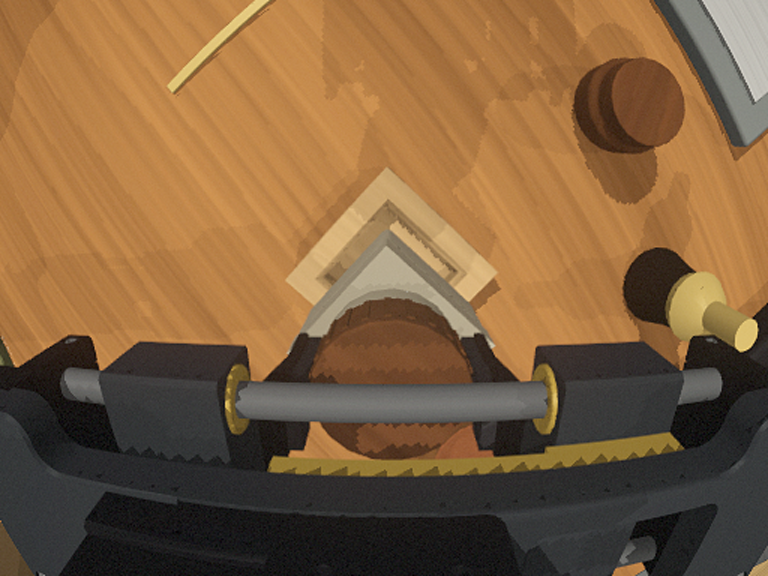

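View pics/t3.png

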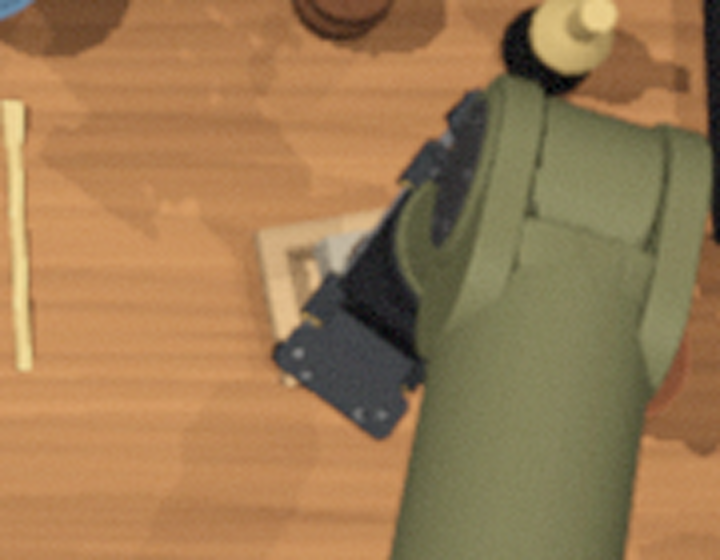

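The side view shows the caddy level above the nest, the wrist view shows both front corners aligned near column 388, and the top view is blocked by the arm. From the wrist depth I'll compare the caddy's corner with the nest's.

```bash
cat >> h.py <<'E'
from scipy.optimize import least_squares
def measure(zb,zn,guess_b,guess_n,side_b=.062,side_n=.105):
    """fit square outlines (visible corner only) to wrist depth"""
    d=viewer.get_image("wrist");P=fcloud(d);ok=d["z_map"]>0
    out=[]
    for zc,g,h in((zb,guess_b,side_b/2),(zn,guess_n,side_n/2)):
        m=(ok&(abs(P[...,2]-zc)<.005)&(np.hypot(P[...,0]-g[0],P[...,1]-g[1])<h*1.6)).astype(np.uint8)
        print("n",m.sum(),"z",np.median(P[...,2][m>0]))
        q=P[m>0][:,:2]; 
        yaw=g[2]
        res=[]
        for off in (0,90,180,270):
            # outermost band per face: for bins along face, take max normal coordinate
            a=np.radians(yaw+off);n=np.array([np.cos(a),np.sin(a)]);t=np.array([-n[1],n[0]])
            c=(q-g[:2])@n;s=(q-g[:2])@t
            pts=[]
            for b in np.arange(-h+.004,h-.004,.003):
                k=(s>b)&(s<b+.003)
                if k.sum()>3: pts.append((b+.0015,c[k].max()))
            pts=np.array(pts)
            if len(pts)<4: continue
            pts=pts[abs(pts[:,1]-h)<.009]
            if len(pts)<4: continue
            A=np.polyfit(pts[:,0],pts[:,1],1); r=np.polyval(A,pts[:,0])-pts[:,1]
            res.append((off,len(pts),round((A[1]-h)*1000,1),round(np.degrees(-np.arctan(A[0])),1) ,round(r.std()*1000,2)))
        print("face,n,offset mm,dyaw deg... :",res)
E
python3 - <<'E'
from h import *
rep()
measure(.156,.030,np.array([.4946,-.2193,10.5]),np.array([.4955,-.2214,10.5]))
E
```

```text
t 6.23 pos [ 0.495  -0.22    0.1639] x [-0.  0. -1.] zyaw -36.78 q [ 0.88  0.17 -0.55  1.78  0.09  1.22 -0.35] F [-0.6  0.6 -6.6] T [-0.   -0.08  0.01] g 0.629
n 2022 z 0.1579421287132689
face,n,offset mm,dyaw deg... : [(0, 18, np.float64(1.4), np.float64(-0.2), np.float64(0.11)), (90, 15, np.float64(-1.3), np.float64(0.0), np.float64(0.12))]
n 3714 z 0.030366769670458593
face,n,offset mm,dyaw deg... : [(0, 33, np.float64(-0.2), np.float64(-0.1), np.float64(0.42)), (90, 33, np.float64(0.9), np.float64(0.0), np.float64(0.2)), (180, 8, np.float64(-0.1), np.float64(-0.2), np.float64(0.2)), (270, 10, np.float64(-2.0), np.float64(-0.8), np.float64(0.17))]
```

Relative to the nest the caddy is about 1.1 mm too far in +x, with yaw within 0.3°. I'll correct that and lower to just above the socket.

```bash
python3 -m creep '[{"fingers":0.5,"x":0.3,"y":-0.02,"z":-0.02,"twist":0},{"fingers":0.5,"x":0.7,"y":-0.02,"z":-0.02,"twist":0},{"fingers":0.5,"x":1.1,"y":-0.02,"z":-0.02,"twist":0},{"fingers":0.5,"x":1.4,"y":-0.02,"z":-0.02,"twist":0},{"fingers":0.5,"x":1.6,"y":-0.02,"z":-0.02,"twist":0},{"fingers":0.5,"x":1.65,"y":-0.02,"z":-0.02,"twist":0},{"fingers":0.5,"x":1.65,"y":-0.02,"z":-0.02,"twist":0},{"fingers":0.5,"x":1.65,"y":-0.02,"z":-0.02,"twist":0},{"fingers":0.5,"x":1.65,"y":-0.02,"z":-0.02,"twist":0}]' 40
python3 - <<'E'
from h import *
rep()
measure(.0925,.030,np.array([.4955,-.2203,10.5]),np.array([.4955,-.2214,10.5]))
d=viewer.get_image("side"); show(d["pixels"][100:200,230:350],"pics/s4.png",5)
E
```

```text
time: 7.03
position: [0.4945, -0.2218, 0.0991]
tool_rot: [0.504, 1.509, -0.504]
ft_force: [-0.2, -0.4, -6.4]
grip_width: 0.631
t 7.03 pos [ 0.4945 -0.2218  0.0991] x [ 0.002 -0.001 -1.   ] zyaw -36.91 q [ 0.86  0.23 -0.55  1.85  0.13  1.09 -0.38] F [-0.2 -0.4 -6.4] T [ 0.02 -0.09  0.02] g 0.631
n 2025 z 0.09327640893881597
face,n,offset mm,dyaw deg... : [(0, 18, np.float64(-0.1), np.float64(-0.4), np.float64(0.15)), (90, 16, np.float64(-1.9), np.float64(-0.0), np.float64(0.11))]
n 5737 z 0.030376786333435823
face,n,offset mm,dyaw deg... : [(0, 33, np.float64(-0.1), np.float64(0.0), np.float64(0.28)), (90, 33, np.float64(0.9), np.float64(-0.0), np.float64(0.26)), (180, 8, np.float64(-0.5), np.float64(0.5), np.float64(0.36)), (270, 9, np.float64(-1.2), np.float64(-0.3), np.float64(0.29))]
```

View pics/s4.png

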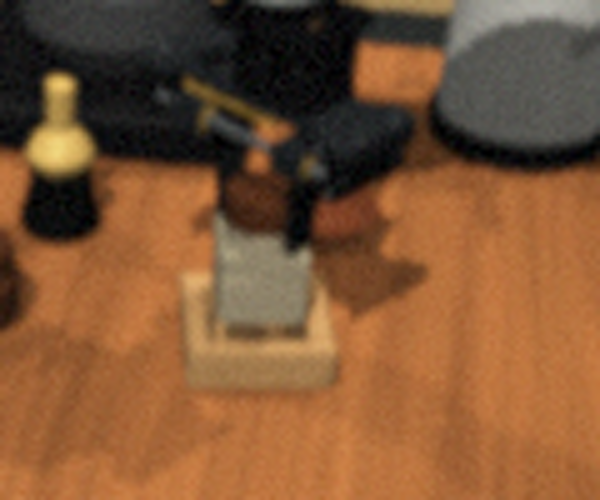

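The side view shows the foot hovering just over the socket mouth at about (262,320). The fit asks for a small shift (y +0.03, z -0.035), then a slow descent.

```bash
python3 -m creep '[{"fingers":0.5,"x":0,"y":0.03,"z":-0.035,"twist":0},{"fingers":0.5,"x":0.06,"y":0.03,"z":-0.035,"twist":0},{"fingers":0.5,"x":0.12,"y":0.03,"z":-0.035,"twist":0},{"fingers":0.5,"x":0.18,"y":0.03,"z":-0.035,"twist":0},{"fingers":0.5,"x":0.24,"y":0.03,"z":-0.035,"twist":0},{"fingers":0.5,"x":0.3,"y":0.03,"z":-0.035,"twist":0},{"fingers":0.5,"x":0.35,"y":0.03,"z":-0.035,"twist":0},{"fingers":0.5,"x":0.4,"y":0.03,"z":-0.035,"twist":0},{"fingers":0.5,"x":0.4,"y":0.03,"z":-0.035,"twist":0}]' 40
python3 - <<'E'
from h import *
rep()
measure(.077,.030,np.array([.4955,-.2203,10.5]),np.array([.4955,-.2214,10.5]))
E
```

```text
time: 7.88
position: [0.4929, -0.2195, 0.0816]
tool_rot: [0.504, 1.512, -0.504]
ft_force: [-0.3, 0.1, -6.0]
grip_width: 0.63
t 7.88 pos [ 0.4929 -0.2195  0.0816] x [-0.001  0.    -1.   ] zyaw -36.9 q [ 0.86  0.25 -0.55  1.87  0.15  1.06 -0.39] F [-0.3  0.1 -6. ] T [ 0.   -0.06 -0.03] g 0.63
n 2018 z 0.0757655909448099
face,n,offset mm,dyaw deg... : [(0, 18, np.float64(-1.2), np.float64(-0.1), np.float64(0.14)), (90, 16, np.float64(0.8), np.float64(-1.1), np.float64(0.29))]
n 6703 z 0.030378862876067836
face,n,offset mm,dyaw deg... : [(0, 33, np.float64(-0.1), np.float64(-0.1), np.float64(0.26)), (90, 33, np.float64(0.9), np.float64(0.1), np.float64(0.17)), (180, 7, np.float64(-0.5), np.float64(0.2), np.float64(0.41)), (270, 10, np.float64(-0.7), np.float64(0.5), np.float64(0.26))]
```

```bash
python3 -m creep '[{"fingers":0.5,"x":0.03,"y":0,"z":0.03,"twist":0},{"fingers":0.5,"x":0.08,"y":0,"z":0.03,"twist":0},{"fingers":0.5,"x":0.13,"y":0,"z":0.03,"twist":0},{"fingers":0.5,"x":0.18,"y":0,"z":0.03,"twist":0},{"fingers":0.5,"x":0.23,"y":0,"z":0.03,"twist":0},{"fingers":0.5,"x":0.28,"y":0,"z":0.03,"twist":0},{"fingers":0.5,"x":0.32,"y":0,"z":0.03,"twist":0},{"fingers":0.5,"x":0.34,"y":0,"z":0.03,"twist":0},{"fingers":0.5,"x":0.34,"y":0,"z":0.03,"twist":0}]' 40
python3 - <<'E'
from h import *
rep()
measure(.062,.030,np.array([.4955,-.2203,10.5]),np.array([.4955,-.2214,10.5]))
E
```

```text
time: 8.68
position: [0.4942, -0.2202, 0.0686]
tool_rot: [0.504, 1.512, -0.504]
ft_force: [0.6, -0.3, -6.5]
grip_width: 0.628
t 8.68 pos [ 0.4942 -0.2202  0.0686] x [-0.  0. -1.] zyaw -36.9 q [ 0.85  0.27 -0.54  1.88  0.16  1.04 -0.4 ] F [ 0.6 -0.3 -6.5] T [-0.03 -0.06 -0.02] g 0.628
n 2022 z 0.06268617251258916
face,n,offset mm,dyaw deg... : [(0, 18, np.float64(-0.1), np.float64(-0.4), np.float64(0.14)), (90, 16, np.float64(-0.3), np.float64(-0.0), np.float64(0.12))]
n 7536 z 0.03038449791372723
face,n,offset mm,dyaw deg... : [(0, 33, np.float64(-0.0), np.float64(-0.1), np.float64(0.26)), (90, 33, np.float64(0.9), np.float64(0.0), np.float64(0.17)), (180, 8, np.float64(1.3), np.float64(-1.7), np.float64(0.29)), (270, 10, np.float64(-0.7), np.float64(0.5), np.float64(0.28))]
```

Well centred, about 0.5–1 mm above the floor. I'll press gently until the floor carries it.

```bash
python3 -m creep '[{"fingers":0.5,"x":0.02,"y":0,"z":0,"twist":0},{"fingers":0.5,"x":0.03,"y":0,"z":0,"twist":0},{"fingers":0.5,"x":0.04,"y":0,"z":0,"twist":0},{"fingers":0.5,"x":0.04,"y":0,"z":0,"twist":0}]' 50; python3 -c "
from h import *
rep()"
```

```text
time: 9.07
position: [0.4944, -0.2201, 0.0683]
tool_rot: [0.504, 1.511, -0.504]
ft_force: [-3.4, 3.2, 6.2]
grip_width: 0.63
t 9.07 pos [ 0.4944 -0.2201  0.0683] x [-0. -0. -1.] zyaw -36.89 q [ 0.85  0.27 -0.54  1.88  0.16  1.03 -0.4 ] F [-3.4  3.2  6.2] T [0.6  1.06 0.  ] g 0.63
```

The floor now takes the load: +6.2 N against -6.5 N hanging. Starting the anticlockwise turn, rising with the thread.

```bash
python3 -m creep '[{"fingers":0.5,"x":0,"y":0,"z":0,"twist":-0.5},{"fingers":0.5,"x":0,"y":0,"z":0,"twist":-1},{"fingers":0.5,"x":0,"y":0,"z":0,"twist":-1.5},{"fingers":0.5,"x":-0.01,"y":0,"z":0,"twist":-2},{"fingers":0.5,"x":-0.01,"y":0,"z":0,"twist":-2.5},{"fingers":0.5,"x":-0.02,"y":0,"z":0,"twist":-3},{"fingers":0.5,"x":-0.02,"y":0,"z":0,"twist":-3.5},{"fingers":0.5,"x":-0.03,"y":0,"z":0,"twist":-4},{"fingers":0.5,"x":-0.03,"y":0,"z":0,"twist":-4.5},{"fingers":0.5,"x":-0.03,"y":0,"z":0,"twist":-5}]' 60
python3 - <<'E'
from h import *
rep()
measure(.062,.030,np.array([.4955,-.2203,10.5]),np.array([.4955,-.2214,10.5]))
E
```

```text
time: 9.9
position: [0.4956, -0.2196, 0.0694]
tool_rot: [0.162, 1.562, -0.161]
ft_force: [-2.3, 3.8, 3.9]
grip_width: 0.632
t 9.9 pos [ 0.4956 -0.2196  0.0694] x [ 0.003  0.    -1.   ] zyaw -11.81 q [ 0.9   0.28 -0.6   1.88  0.18  1.04  0.02] F [-2.3  3.8  3.9] T [ 0.78  0.24 -0.29] g 0.632
n 2078 z 0.0625043145519277
face,n,offset mm,dyaw deg... : [(0, 11, np.float64(-0.3), np.float64(2.0), np.float64(0.15)), (90, 18, np.float64(-1.0), np.float64(3.0), np.float64(0.1)), (180, 4, np.float64(-11.6), np.float64(28.7), np.float64(0.77))]
n 7102 z 0.030354693367201188
face,n,offset mm,dyaw deg... : [(0, 33, np.float64(0.1), np.float64(-0.0), np.float64(0.21)), (90, 33, np.float64(0.9), np.float64(0.1), np.float64(0.14)), (180, 14, np.float64(-0.6), np.float64(0.7), np.float64(0.35))]
```

The torque of -0.29 N m shows the cap turning against the braced body. The body yawed about 2.5° and its shoulder height is unchanged. Continuing.

```bash
python3 -m creep '[{"fingers":0.5,"x":-0.01,"y":0,"z":0,"twist":-0.5},{"fingers":0.5,"x":-0.01,"y":0,"z":0,"twist":-1},{"fingers":0.5,"x":-0.02,"y":0,"z":0,"twist":-1.5},{"fingers":0.5,"x":-0.02,"y":0,"z":0,"twist":-2},{"fingers":0.5,"x":-0.03,"y":0,"z":0,"twist":-2.5},{"fingers":0.5,"x":-0.03,"y":0,"z":0,"twist":-3},{"fingers":0.5,"x":-0.04,"y":0,"z":0,"twist":-3.5},{"fingers":0.5,"x":-0.04,"y":0,"z":0,"twist":-4},{"fingers":0.5,"x":-0.05,"y":0,"z":0,"twist":-4.5},{"fingers":0.5,"x":-0.05,"y":0,"z":0,"twist":-5},{"fingers":0.5,"x":-0.05,"y":0,"z":0,"twist":-5.5},{"fingers":0.5,"x":-0.06,"y":0,"z":0,"twist":-6}]' 60
python3 - <<'E'
from h import *
rep()
measure(.062,.030,np.array([.4955,-.2203,10.5]),np.array([.4955,-.2214,10.5]))
E
```

```text
time: 10.95
position: [0.4954, -0.2196, 0.0713]
tool_rot: [-0.249, 1.554, 0.249]
ft_force: [-0.7, 3.4, -0.3]
grip_width: 0.625
t 10.95 pos [ 0.4954 -0.2196  0.0713] x [ 0.002  0.    -1.   ] zyaw 18.17 q [ 0.97  0.29 -0.68  1.88  0.21  1.05  0.52] F [-0.7  3.4 -0.3] T [ 0.79 -0.14 -0.14] g 0.625
n 2237 z 0.06258893720594144
face,n,offset mm,dyaw deg... : [(0, 7, np.float64(-1.8), np.float64(-1.3), np.float64(0.65)), (90, 18, np.float64(-0.9), np.float64(2.9), np.float64(0.08)), (180, 9, np.float64(0.2), np.float64(3.1), np.float64(0.16))]
n 6757 z 0.03036561804298929
face,n,offset mm,dyaw deg... : [(0, 19, np.float64(-0.4), np.float64(-0.7), np.float64(0.21)), (90, 33, np.float64(1.0), np.float64(-0.1), np.float64(0.17)), (180, 26, np.float64(-0.2), np.float64(0.2), np.float64(0.3))]
```

```bash
python3 -m creep '[{"fingers":0.5,"x":0,"y":0,"z":0,"twist":-0.5},{"fingers":0.5,"x":0,"y":0,"z":0,"twist":-1},{"fingers":0.5,"x":-0.01,"y":0,"z":0,"twist":-1.5},{"fingers":0.5,"x":-0.01,"y":0,"z":0,"twist":-2},{"fingers":0.5,"x":-0.01,"y":0,"z":0,"twist":-2.5},{"fingers":0.5,"x":-0.01,"y":0,"z":0,"twist":-3},{"fingers":0.5,"x":-0.01,"y":0,"z":0,"twist":-3.5},{"fingers":0.5,"x":-0.01,"y":0,"z":0,"twist":-4},{"fingers":0.5,"x":-0.01,"y":0,"z":0,"twist":-4.4},{"fingers":0.5,"x":-0.01,"y":0,"z":0,"twist":-4.4},{"fingers":0.5,"x":-0.01,"y":0,"z":0,"twist":-4.4}]' 60
python3 - <<'E'
from h import *
rep()
measure(.062,.030,np.array([.4955,-.2203,10.5]),np.array([.4955,-.2214,10.5]))
d=viewer.get_image("side"); show(d["pixels"][100:200,230:350],"pics/s5.png",5)
d=viewer.get_image("wrist"); show(d["pixels"],"pics/w5.png",1.5)
E
```

```text
time: 11.92
position: [0.4964, -0.2216, 0.0733]
tool_rot: [-0.549, 1.498, 0.543]
ft_force: [-1.7, 1.2, 8.5]
grip_width: 0.629
t 11.92 pos [ 0.4964 -0.2216  0.0733] x [ 0.004 -0.003 -1.   ] zyaw 40.0 q [ 1.02  0.3  -0.74  1.87  0.23  1.05  0.89] F [-1.7  1.2  8.5] T [0.34 0.12 0.07] g 0.629
n 2206 z 0.06241391752656497
face,n,offset mm,dyaw deg... : [(0, 4, np.float64(-8.5), np.float64(-17.1), np.float64(0.49)), (90, 18, np.float64(-0.8), np.float64(2.7), np.float64(0.1)), (180, 14, np.float64(0.2), np.float64(3.0), np.float64(0.17))]
n 7203 z 0.03031239014893211
face,n,offset mm,dyaw deg... : [(0, 14, np.float64(-0.3), np.float64(-0.6), np.float64(0.28)), (90, 33, np.float64(1.0), np.float64(-0.2), np.float64(0.2)), (180, 33, np.float64(-0.3), np.float64(-0.2), np.float64(0.22)), (270, 5, np.float64(-12.4), np.float64(14.2), np.float64(1.1))]
```

View pics/s5.png

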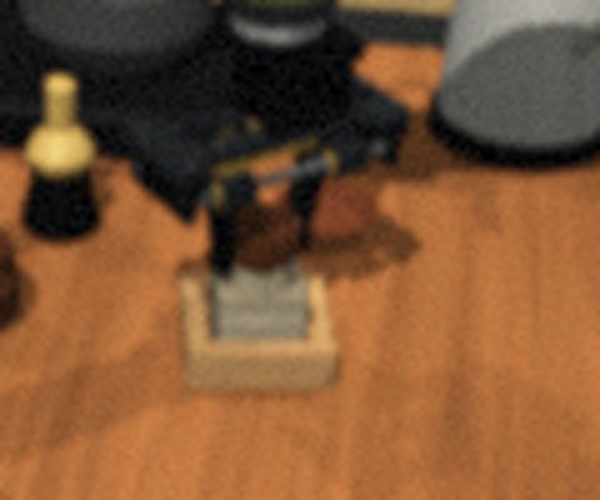

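View pics/w5.png

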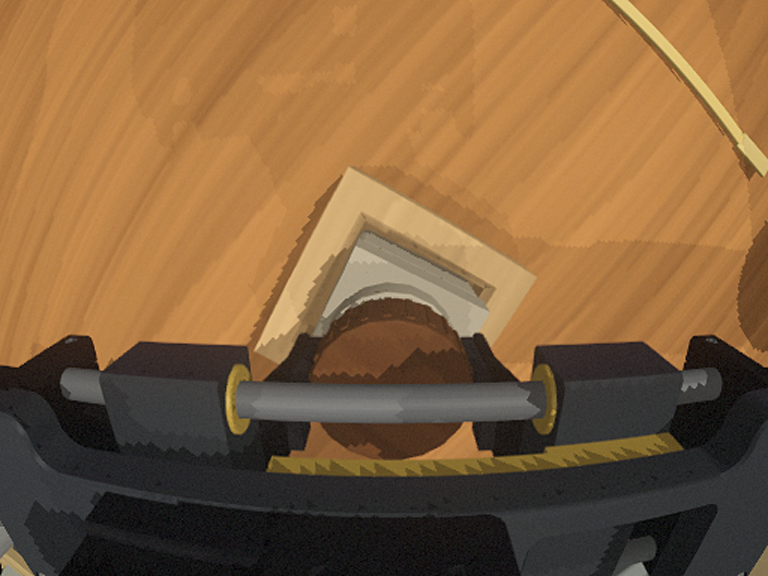

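The cap has turned about 74° relative to the body. Torque has dropped to about 0.07 N m and the spring now pushes up with 8.5 N, so the threads are free. The wrist view shows the body still inside the socket, with its corner at (365,235). Raising straight up.

```bash
python3 -m creep '[{"fingers":0.5,"x":-0.03,"y":0,"z":0,"twist":0},{"fingers":0.5,"x":-0.06,"y":0,"z":0,"twist":0},{"fingers":0.5,"x":-0.09,"y":0,"z":0,"twist":0},{"fingers":0.5,"x":-0.12,"y":0,"z":0,"twist":0},{"fingers":0.5,"x":-0.15,"y":0,"z":0,"twist":0},{"fingers":0.5,"x":-0.18,"y":0,"z":0,"twist":0},{"fingers":0.5,"x":-0.18,"y":0,"z":0,"twist":0}]' 60
python3 - <<'E'
from h import *
rep()
measure(.062,.030,np.array([.4955,-.2203,10.5]),np.array([.4955,-.2214,10.5]))
E
```

```text
time: 12.65
position: [0.4943, -0.2208, 0.0782]
tool_rot: [-0.548, 1.501, 0.546]
ft_force: [0.7, 0.2, -1.5]
grip_width: 0.627
t 12.65 pos [ 0.4943 -0.2208  0.0782] x [ 0.    -0.001 -1.   ] zyaw 40.05 q [ 1.03  0.29 -0.74  1.87  0.23  1.07  0.89] F [ 0.7  0.2 -1.5] T [ 0.03 -0.13  0.02] g 0.627
n 2062 z 0.06242553656096654
face,n,offset mm,dyaw deg... : [(0, 5, np.float64(-11.3), np.float64(-23.0), np.float64(0.88)), (90, 18, np.float64(-0.8), np.float64(2.6), np.float64(0.09)), (180, 14, np.float64(0.3), np.float64(2.8), np.float64(0.05))]
n 6800 z 0.030315033398657557
face,n,offset mm,dyaw deg... : [(0, 14, np.float64(-0.2), np.float64(-0.6), np.float64(0.2)), (90, 33, np.float64(1.0), np.float64(-0.1), np.float64(0.22)), (180, 33, np.float64(-0.4), np.float64(-0.2), np.float64(0.23)), (270, 4, np.float64(-1.0), np.float64(-0.0), np.float64(0.25))]
```

The cap is free: -1.5 N is about its own weight, and the body hasn't moved. Raising the rest of the way.

```bash
python3 -m creep '[{"fingers":0.5,"x":-0.05,"y":0,"z":0,"twist":0},{"fingers":0.5,"x":-0.1,"y":0,"z":0,"twist":0},{"fingers":0.5,"x":-0.15,"y":0,"z":0,"twist":0},{"fingers":0.5,"x":-0.2,"y":0,"z":0,"twist":0},{"fingers":0.5,"x":-0.25,"y":0,"z":0,"twist":0},{"fingers":0.5,"x":-0.3,"y":0,"z":0,"twist":0},{"fingers":0.5,"x":-0.34,"y":0,"z":0,"twist":0},{"fingers":0.5,"x":-0.37,"y":0,"z":0,"twist":0},{"fingers":0.5,"x":-0.37,"y":0,"z":0,"twist":0},{"fingers":0.5,"x":-0.37,"y":0,"z":0,"twist":0},{"fingers":0.5,"x":-0.37,"y":0,"z":0,"twist":0}]' 60
python3 - <<'E'
from h import *
rep()
measure(.062,.030,np.array([.4955,-.2203,10.5]),np.array([.4955,-.2214,10.5]))
d=viewer.get_image("side"); show(d["pixels"][100:200,230:350],"pics/s6.png",5)
P=cloud(d)
for r in range(140,172,1):
    c=int(230+262/5); print(r,P[r,c-3:c+4:3].round(4)[:,1:].tolist(),d["pixels"][r,c])
d=viewer.get_image("wrist"); show(d["pixels"],"pics/w6.png",1.5);P=fcloud(d)
Q=P[190:300,205:320].reshape(-1,3);Q=Q[d["z_map"][190:300,205:320].ravel()>0]
q=Q[(Q[:,2]>.115)&(Q[:,2]<.135)];print(len(q),np.median(q[:,2]))
A=np.c_[q[:,:2]-q[:,:2].mean(0),np.ones(len(q))];print("cap top plane",np.linalg.lstsq(A,q[:,2],rcond=None)[0])
E
```

```text
time: 13.62
position: [0.4941, -0.2204, 0.0928]
tool_rot: [-0.548, 1.501, 0.548]
ft_force: [-0.9, -0.6, -1.2]
grip_width: 0.631
t 13.62 pos [ 0.4941 -0.2204  0.0928] x [-0. -0. -1.] zyaw 40.1 q [ 1.03  0.27 -0.75  1.85  0.21  1.09  0.91] F [-0.9 -0.6 -1.2] T [ 0.06 -0.08 -0.01] g 0.631
n 1895 z 0.06242691532987596
face,n,offset mm,dyaw deg... : [(0, 6, np.float64(-1.8), np.float64(-1.3), np.float64(0.41)), (90, 18, np.float64(-0.8), np.float64(2.7), np.float64(0.1)), (180, 16, np.float64(0.3), np.float64(2.8), np.float64(0.08))]
n 6144 z 0.030304236044037106
face,n,offset mm,dyaw deg... : [(0, 15, np.float64(-3.7), np.float64(-5.8), np.float64(1.85)), (90, 33, np.float64(0.9), np.float64(-0.2), np.float64(0.18)), (180, 33, np.float64(-0.3), np.float64(-0.1), np.float64(0.21)), (270, 4, np.float64(-1.7), np.float64(0.4), np.float64(0.09))]
140 [[-0.2131, 0.1246], [-0.2184, 0.1227], [-0.2191, 0.1234]] [51 31 21]
141 [[-0.2069, 0.1242], [-0.21, 0.1236], [-0.2111, 0.1241]] [47 30 16]
142 [[-0.2031, 0.1225], [-0.2005, 0.1252], [-0.2057, 0.1233]] [50 26 12]
143 [[-0.1937, 0.1241], [-0.1945
[... 1507 characters left out ...]
61]] [154 143 117]
164 [[-0.1877, 0.0425], [-0.1899, 0.0424], [-0.1939, 0.041]] [156 144 115]
165 [[-0.1864, 0.0391], [-0.1902, 0.0379], [-0.1905, 0.0391]] [144 134 106]
166 [[-0.1858, 0.0353], [-0.1916, 0.0328], [-0.1921, 0.0338]] [143 131 107]
167 [[-0.1865, 0.0306], [-0.1906, 0.0292], [-0.1939, 0.0283]] [156 134 104]
168 [[-0.1845, 0.0277], [-0.1904, 0.025], [-0.1946, 0.0235]] [178 140  98]
169 [[-0.1738, 0.0307], [-0.1788, 0.0287], [-0.1799, 0.0292]] [198 150  95]
170 [[-0.1711, 0.0283], [-0.1651, 0.0338], [-0.1721, 0.0303]] [195 151  94]
171 [[-0.1654, 0.028], [-0.1646, 0.0299], [-0.1715, 0.0265]] [177 135  86]
5898 0.12524653205827124
cap top plane [ 0.02394499 -0.03196273  0.12468921]
```

View pics/s6.png

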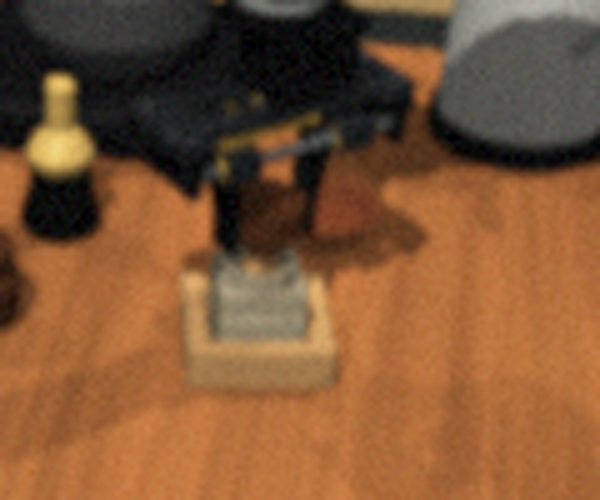

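View pics/w6.png

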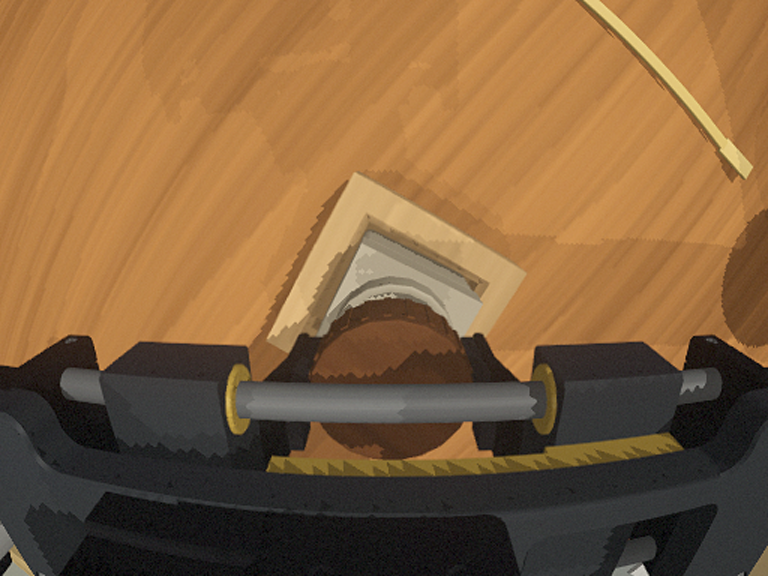

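The side view shows the cap at (270,215) held clear of the pale neck at (255,265), with the body in the block. Before handing in I'll check that the cap is level (robust plane fit) and that the bystanders haven't moved.

Run:
```python
from h import *
d=viewer.get_image("wrist");P=fcloud(d);m=d["z_map"]>0
Q=P[228:252,220:305].reshape(-1,3);Q=np.vstack([Q,P[278:300,225:300].reshape(-1,3)])
q=Q[(abs(Q[:,2]-.125)<.006)&(np.hypot(Q[:,0]-.494,Q[:,1]+.2204)<.026)]
f=least_squares(lambda c:(q[:,:2]-q[:,:2].mean(0))@c[:2]+c[2]-q[:,2],[0,0,.125],loss="soft_l1",f_scale=.0005)
print(len(q),f.x, "tilt deg",np.degrees(np.hypot(*f.x[:2])))
d=viewer.get_image("top");a=cv2.imread("pics/top0.png")[:,:,::-1];b=d["pixels"]
df=np.abs(a.astype(int)-b).max(2)>60
v=np.hstack([b,np.repeat((df*255).astype(np.uint8)[:,:,None],3,2)]);show(v,"pics/t6.png",.78)
rep()
```

```text
3220 [-0.00744464  0.00492468  0.12538889] tilt deg 0.511427529645444
t 13.87 pos [ 0.4942 -0.2204  0.0929] x [-0. -0. -1.] zyaw 40.09 q [ 1.03  0.27 -0.75  1.85  0.21  1.09  0.91] F [ 0.4  0.1 -1.2] T [ 0.04 -0.11 -0.03] g 0.627
```

View pics/t6.png

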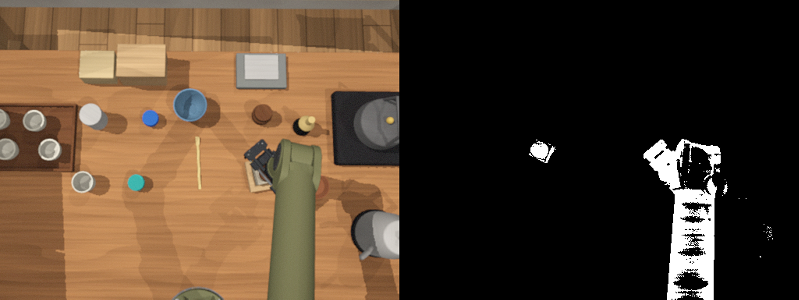

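The difference image shows only the removed caddy at (541,150) in the right half, the arm, and some scattered specks near the kettle at the far right. Nothing else has moved. The cap tilts by only 0.5° and its plug is about 10–11 mm above the rim. Handing in.

```bash
python3 -c "
from bench import workorder
print(workorder.close_job())"
```

```text
the job is handed in; nothing more can be done
None
```

The caddy is seated in the maple block. Its cap is unscrewed and was still in the gripper, level, about 1 cm above the mouth, when I handed the job in at about 14 s.

**What I did:** I carried the caddy by its tight cap to the nest, turned it +35° to match the socket, and lowered it until the floor carried it. I then unscrewed the cap about 74° relative to the body while rising with the thread. The torque peaked near 0.3 N m and fell to about zero when the threads came free. I then lifted the cap straight up.

**Last checks:**
- **Cap:** its top is at about 125 mm, which puts the plug 10–11 mm above the rim. It tilts about 0.5°, and the wrist force of about 1.2 N is roughly its own weight.
- **Caddy:** its shoulder is still at 62.4 mm, against 62 mm when fully home. It has turned about 2.7° within the socket's play.
- **Bystanders:** comparing the top view before and after shows none moved. The dish and part of the nest were behind the arm in that view, so the dish was not fully checked there.
- **Disagreements:** the side and top cameras differed by 2–4 mm in y at the start. I aligned the caddy with the nest using the wrist camera alone. A few fits of partly hidden edges were unreliable, and I ignored them.

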